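# Lock the drilling template onto the sloped jig by its keyhole

### The arm

A 7-joint arm with a two-finger parallel gripper is mounted at the origin on the work surface. World frame = base frame: x ahead of the robot, y to its left, z up, the work surface at z = 0. Lengths are in mm, angles in rad, forces in N, time in s.
With the tool pointing down it reaches from about 425 to 875 mm from the base axis. Payload 4.7 kg.
Tool frame: the origin (TCP) lies midway between the tips of the shut fingers; the grasp point (between the pads) lies 19 mm behind it; z points along the fingers, x is the direction in which the jaws open and shut, and the axes are right-handed (so a half turn about z gives the same grasp; the last joint's range is limited). The gripper opens to 85 mm and grips with 20 to 120 N. Pads are 22 mm wide; open, the fingers measure 114 mm over their backs; the gripper's body (76 mm by 85 mm) begins 54 mm behind the grasp point. The pads swing forward as they close: fully open they stand 13 mm farther back than shut.
Start: joints at [-1.301, 0.321, -0.07, 1.45, 0.023, 1.371, -0.057], TCP at [164.489, 628.863, 231.349] pointing down, gripper open.
Joint ranges: [-2.86, 2.86], [-0.3, 2.09], [-1.38, 1.24], [0.06, 2.45], [-1.56, 4.7], [0.09, 2.05], [-2.69, 2.69]. Speed limits (rad/s): [2.57, 2.57, 3.14, 3.14, 3.14, 3.14, 3.14].

### API

Orientations are given as a unit quaternion [w, x, y, z].
In Python, from station import r, viewer, ticket gives the robot as it stands.
- The arm moves only by the shell command python3 -m crank 'ROWS' [OPENING] [FORCE]. ROWS is JSON, a list of rows, each a list of 6 numbers: the shift along the tool's x, y, z in mm, then the turn, a rotation vector about the tool's x, y, z in rad. In form: [[x, y, z, ax, ay, az], ...]. A call has exactly 5 rows; each row is the pose to reach, as a shift and turn from the pose measured when the call began, along the tool's axes at that moment; what a row does not reach only later rows make up. A row lasts 1/10 s, in which the tool goes at most 50 mm and 8.59 degrees, less where a joint would pass 70% of its speed; a pose out of reach is approached as far as the arm can. A call with a gripper value outside its range is refused whole. OPENING is the opening in per cent of the stroke, from 0 (shut) to 100 (fully open), set as the call begins (- or left out, the last holds). The fingers move at their own pace and stop on an object; FORCE is the grip in N (left out, the last holds). Time passes only in rows, so rows that repeat a pose let the fingers close, or fill a call up. It gives the time, the measured TCP pose, the force and the opening at its end, in the units of the state.
- r.sense(): the state, without advancing time (a new reading comes with each control period).
- viewer.read_camera(name): name is "scene" or "side" or "wrist"; returns a dict with "frame" (400x640x3 uint8, blue, green, red), "K" (3x3 intrinsics, pixels), "rvec" (rotation vector, rad) and "tvec" (3), from world to camera coordinates, as OpenCV has them. Camera axes: x right, y down, z forward; pixel columns grow to the right and rows downward; lengths in mm; the calibration is good to about 2 mm. The wrist camera is an equidistant fisheye: a pixel r from the principal point sees the ray r / f radians off the axis. A picture is of the moment at which its call begins. There is no depth.
- ticket.hand_in(): hands the job in, once; it reports no verdict.
The state is a dict: "time_s": time; "joint_positions": joint angles; "joint_velocities": joint speeds; "effort": joint torques, N m; "tool_pos": TCP position; "eef_rot": TCP orientation; "wrist_force": force on the tool from outside, world axes, zero at the start; "moment": the same for the moment, N m; "finger_gap": finger opening in mm.
Only numpy, scipy, OpenCV 4.12 (cv2) and the standard library are available. Lean on these libraries where they do the work, as an engineer would, in place of code of your own. Each camera call takes 0.05 s, during which the arm holds its last target. There are 200 camera calls.

### The job

Pick up the blue drilling template by its handle, press the large end of its keyhole over the mushroom stud on the sloped jig, then slide it down the slope until the stud is fully home in the narrow end, and let go so that it stays locked flat under the stud head. The stud has been clamped somewhere along its cross track and not measured, so feel for it gently: never push or jam the template hard against the jig or stud (60 N at the very most), and leave everything else on the bench as it is.

Things in the scene. Friction and masses are not known exactly. Their poses are not given: they have to be found in the camera images.
- handle (a point): Centre of the template's black bridge handle: a bar along x 110 mm long, 14 mm wide (y), 20 mm high, on two 14 mm square posts at x = +48 and -48 mm; 24 mm of open height below the bar. This point is 40 mm above the plate's underside, over the plate's centre. Axes: x along the bar, y across it, z up out of the plate.
- template: Loose template: flat blue plastic plate 140 (x) x 100 (y) x 6 mm with the bridge handle, about 0.3 kg, lying flat on the bench at the start, handle up. Origin: centre of its underside, axes as the handle's. A keyhole goes through it under the bar. Six brass drill bushes are look only.
- keyhole_large (a point): Centre of the keyhole's large end, on the plate's underside: x = -12 mm, y = 0 in template axes. An eight-sided through hole 24 mm across; 45 degree flanks lead from it into a slot 13 mm wide that runs towards template +x.
- keyhole_home (a point): Where the stud's axis stands when fully home against the closed end of the slot: x = +12 mm, y = 0 in template axes, on the plate's underside. It is 24 mm from the centre of the large end.
- jig: Fixed plywood jig with a bed that slopes up at 20 degrees, and its stud and pins; footprint 210 x 160 mm, about 105 mm high at the back. Origin on the bench under its centre; x is level, below the up-slope direction.
- bed_mid (a point): Middle of the sloped bed's surface (bed 220 mm in x, 160 mm in y), 67 mm above the bench. Axes: x straight up the slope, y across it, z square out of the bed. Fit with the handle centre at x = +12 mm and template axes along the bed's; then slide to -x. Home: handle centre at x = -12 mm, at the stud's y, about 43 mm above the bed.
- track_mid (a point): Point 13.5 mm above bed_mid, same axes. The aluminium T-track runs along y below it. The brass mushroom stud stands on it at bed x = 0 and at an UNMEASURED y anywhere from -18 to +18 mm, clamped fast: shaft 10 mm diameter; head 20 mm diameter, flat top 13.5 mm and underside 9.5 mm above the bed.
- pins_mid (a point): Point 5 mm above bed_mid, level with the tops of four steel spring pins (8 mm diameter, at bed x = +-44, y = +-25 mm). Together they push up with about 3 N at first touch, 11 N when flush with the bed. The template slides only while its underside is under 3.5 mm from the bed; let go, the pins hold it up against the head.
- sander: bystander: blue palm sander with a red pad, 124 mm across, 100 mm high; origin at the centre of its underside
- glue: bystander: yellow glue bottle, 54 mm across, 140 mm high; origin at the centre of its underside
- mug: bystander: blue mug, 80 mm across, 90 mm high; origin at the centre of its underside
- jar: bystander: amber jar, 66 mm across, 80 mm high; origin at the centre of its underside
- sanding_block: bystander: cork sanding block 75 x 41 x 26 mm; origin at the centre of its underside
- pin_dish: bystander: steel dish 56 mm across, 22 mm high; origin at the centre of its underside
- screwdriver: bystander: screwdriver, 190 mm long, lying on the bench
- bridge_blank: bystander: dark wood bridge blank 35 x 160 x 10 mm; origin at the centre of its underside
There are look-alikes about, which are no part of the job. What is shaped like the template but pink or turquoise is not meant.

How it is judged:
By the outcome, as a careful person would: the job done as asked, in the order asked, and still so for the second after the job is handed in, with the robot touching nothing.
It also fails if it takes over 64 s, if anything falls off the work surface, if the arm or the gripper's body presses on something with over 40 N, if the wrist force passes 120 N, or if a joint passes its speed limit or range.

## Working session

There is one attempt and no reset: what is moved stays moved. The work goes in short steps, Python scripts to look and compute and a shell command to move; the robot and the scene stay as the last step left them, time stands still between calls to the robot, and variables do not carry over. Pictures are saved under pics/ and viewed, about 8 in all and at most 12, crops included, and the job is handed in when it is done.

```bash
mkdir -p pics; ls
python3 - <<'E'
from station import r,viewer
import cv2,numpy as np
for n in("scene","side"):
    d=viewer.read_camera(n); cv2.imwrite(f"pics/{n}0.png",d["frame"]); print(n,d["K"],d["rvec"],d["tvec"])
d=viewer.read_camera("wrist"); cv2.imwrite("pics/wrist0.png",d["frame"]); print(d["K"])
print(r.sense())
E
```

```text
pics
scene [[469.29485765   0.         317.07236237]
 [  0.         469.29485765 209.85649127]
 [  0.           0.           1.        ]] [ 0.75273092  2.79659674 -0.82069781] [ 492.37666256  -55.02392419 1309.7137693 ]
side [[403.43323932   0.         312.49078203]
 [  0.         403.43323932 192.52234941]
 [  0.           0.           1.        ]] [ 2.45950466 -0.25051004  0.08148677] [-525.46332904   12.28262021 1080.35908443]
[[309.70691629   0.         324.44200544]
 [  0.         309.70691629 199.00056271]
 [  0.           0.           1.        ]]
{'time_s': 0.15, 'joint_positions': array([-1.30092079,  0.32165816, -0.0700877 ,  1.45140739,  0.02258954,
        1.37078822, -0.05688653]), 'joint_velocities': array([-8.05630900e-04, -4.00770306e-03,  2.67574664e-04, -3.19025423e-03,
       -8.71759951e-04,  9.63476709e-05,  4.24563243e-04]), 'effort': array([-3.52730212e-04, -4.94094908e+01, -3.83172976e-01, -3.14682806e+01,
        1.29112435e-02,  8.30418197e-03,  1.18946951e-05]), 'tool_pos': array([164.38277734, 628.4486741 , 230.46490019]), 'eef_rot': array([ 4.79738526e-04,  7.91504117e-01,  6.11163390e-01, -5.59829005e-04]), 'wrist_force': array([ 0.28443513,  0.57081572, -0.07245308]), 'moment': array([-0.01447078,  0.00448944,  0.02714381]), 'finger_gap': 85.2851421596457}
```

View pics/scene0.png

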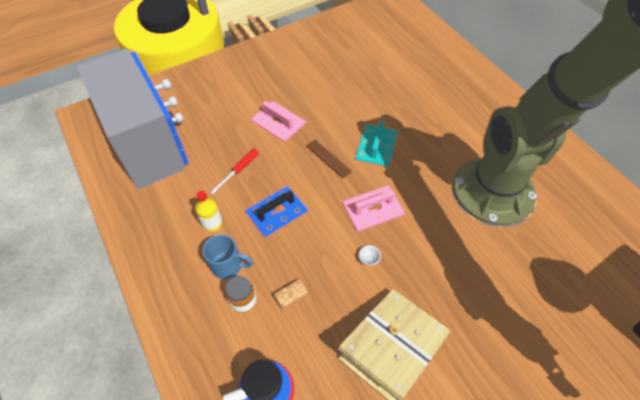

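View pics/side0.png

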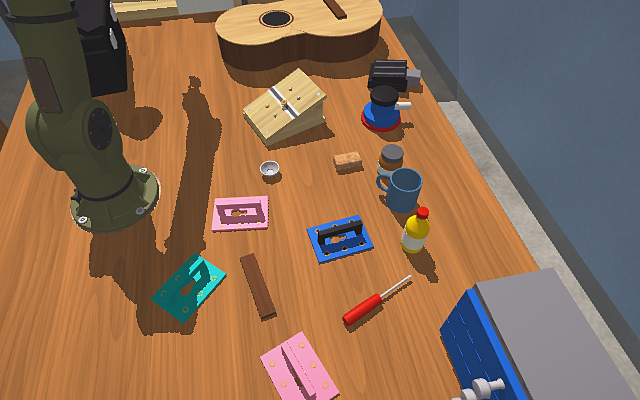

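The scene picture shows the blue template near (277,210) and the jig near (395,345). The side picture shows them near (340,238) and (285,107). Next I'll look at enlarged crops of both.

Run:
```python
import cv2,numpy as np
s=cv2.imread("pics/scene0.png");d=cv2.imread("pics/side0.png")
def c(im,x,y,w,h):
    return cv2.resize(im[y:y+h,x:x+w],(400,300),interpolation=cv2.INTER_CUBIC)
# scale 5 (80x60), jig scale ~ 3.33 (120x90)
cv2.imwrite("pics/crop.png",np.vstack([np.hstack([c(s,237,180,80,60),c(d,300,208,80,60)]),np.hstack([c(s,335,285,160,120)if 0 else c(s,333,285,120,90) if 0 else c(s,333,280,160,120),c(d,237,62,100,75+15)if 0 else c(d,237,64,120,90)])]))
```

```text
(no output)
```

View pics/crop.png

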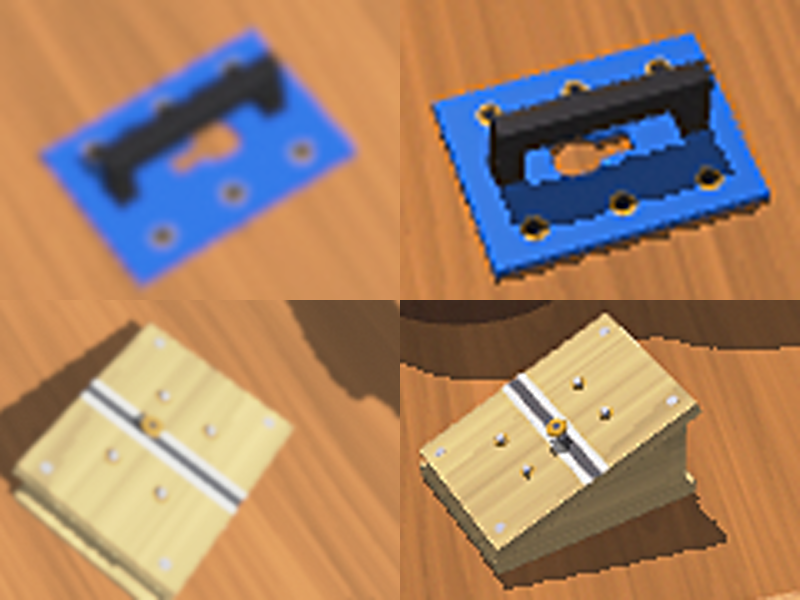

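The crops give clear plate corners, bed corners, pins and stud head. Now I'll fit the poses to both views.

```bash
cat > h.py <<'E'
import numpy as np,cv2
from scipy.optimize import least_squares
from scipy.spatial.transform import Rotation as R
SC=(np.array([[469.29485765,0,317.07236237],[0,469.29485765,209.85649127],[0,0,1]]),np.array([0.75273092,2.79659674,-0.82069781]),np.array([492.37666256,-55.02392419,1309.7137693]))
SI=(np.array([[403.43323932,0,312.49078203],[0,403.43323932,192.52234941],[0,0,1]]),np.array([2.45950466,-0.25051004,0.08148677]),np.array([-525.46332904,12.28262021,1080.35908443]))
def proj(c,P): return cv2.projectPoints(np.atleast_2d(P).astype(float),c[1],c[2],c[0],None)[0][:,0]
def bed_rot(yaw): return R.from_euler('z',yaw)*R.from_euler('y',-np.radians(20))
E
python3 - <<'E'
from h import *
sc=np.array([(140,285),(40,155),(255,28),(357,152)])/5+[237,180]
si=np.array([(292,33),(370,192),(95,270),(33,102)])/5+[300,208]
T1=np.array([(70,50,6),(70,-50,6),(-70,-50,6),(-70,50,6)],float)
T2=T1
f=lambda p:np.r_[(proj(SC,R.from_euler('z',p[2]).apply(T1)+[p[0],p[1],0])-sc).ravel(),(proj(SI,R.from_euler('z',p[2]).apply(T2)+[p[0],p[1],0])-si).ravel()]
s=min((least_squares(f,[500,0,a]) for a in np.arange(0,6.3,1)),key=lambda s:s.cost);print("template",s.x,s.cost);print(f(s.x).reshape(-1,2).round(1))
sc=np.array([(150,22),(293,128),(15,168),(164,95),(210,130),(113,155),(160,192)])/2.5+[333,280]
S=np.array([(-110,-80,0),(-110,80,0),(110,-80,0),(-44,-25,5),(-44,25,5),(44,-25,5),(44,25,5)],float)
si=np.array([(205,13),(298,103),(97,250),(20,150),(178,83),(205,112),(101,140),(127,170)])/3.3333+[237,64]
D=np.array([(110,80,0),(110,-80,0),(-110,-80,0),(-110,80,0),(44,25,5),(44,-25,5),(-44,25,5),(-44,-25,5)],float)
W=lambda p,P:bed_rot(p[2]).apply(P)+[p[0],p[1],67]
g=lambda p:np.r_[(proj(SC,W(p,S))-sc).ravel(),(proj(SI,W(p,D))-si).ravel(),(proj(SC,W(p,np.array([0,p[3],13.5])))-(np.array([151,124])/2.5+[333,280])).ravel(),(proj(SI,W(p,np.array([0,p[3],13.5])))-(np.array([157,127])/3.3333+[237,64])).ravel()]
s=min((least_squares(g,[500,0,a,0]) for a in np.arange(0,6.3,1)),key=lambda s:s.cost);print("jig",s.x,s.cost);print(g(s.x).reshape(-1,2).round(1))
from station import r
q=r.sense()['eef_rot'];print(R.from_quat(np.roll(q,-1)).as_matrix().round(3))
E
```

```text
template [ 554.29094619 -245.33721277    6.38908561] 2.626806957053914
[[-0.3 -0.9]
 [-0.1 -0.7]
 [-0.5 -0.3]
 [-0.3 -1. ]
 [ 0.2 -0.9]
 [-0.1 -0.6]
 [-0.1 -0.6]
 [-0.2 -0.8]]
jig [ 4.91598570e+02  2.19453756e+02  3.50159052e-01 -1.57751797e+01] 9.379285771085513
[[-0.7 -0.3]
 [-0.  -0.8]
 [ 0.3 -1.8]
 [-0.2 -0.5]
 [ 0.1 -0.6]
 [-0.2 -0.5]
 [ 0.4 -0.1]
 [ 0.6 -1.2]
 [ 0.3 -0.9]
 [ 0.4 -0.3]
 [-0.3 -0.7]
 [-0.  -1.6]
 [ 0.2 -1.5]
 [-0.  -1.6]
 [-0.  -1.4]
 [-0.2 -0. ]
 [ 0.3 -0.7]]
[[ 0.253  0.967 -0.   ]
 [ 0.967 -0.253 -0.001]
 [-0.001  0.    -1.   ]]
```

```bash
cat >> h.py <<'E'
TY=0.1059; TP=np.array([554.3,-245.3,0]); JP=np.array([491.6,219.5,67]); JY=0.350
def cur():
    from station import r
    s=r.sense(); return s,R.from_quat(np.roll(s['eef_rot'],-1)),np.array(s['tool_pos'])
def down(yaw): # tool pointing down with tool x along world yaw
    return R.from_euler('z',yaw)*R.from_euler('x',np.pi)
def delta(pos,rot):
    s,Q,p=cur(); d=Q.inv().apply(np.array(pos)-p); w=(Q.inv()*rot).as_rotvec()
    print("shift",d.round(1),"turn",w.round(3),"F",np.round(s['wrist_force'],1),"t",round(s['time_s'],2)); return d,w
E
python3 - <<'E'
from h import *
delta([330,480,240],down(np.pi/2+TY)); delta([480,190,280],down(np.pi/2+TY))
E
```

```text
shift [-101.7  197.8   -9.4] turn [-0.     0.001 -0.362] F [ 0.3  0.6 -0.1] t 0.15
shift [-344.4  416.3  -49. ] turn [-0.     0.001 -0.362] F [ 0.3  0.6 -0.1] t 0.15
```

```bash
python3 -m crank '[[-20,40,-4,0,0,-0.07],[-40,80,-8,0,0,-0.14],[-60,120,-10,0,0,-0.21],[-80,160,-10,0,0,-0.29],[-100,198,-10,0,0,-0.36]]' 100 40
python3 - <<'E'
from h import *
delta([480,190,280],down(np.pi/2+TY))
E
```

```text
time_s: 0.65
tool_pos: [332.1, 480.0, 240.5]
eef_rot: [0.0, 0.668, 0.744, -0.001]
wrist_force: [0.6, -0.2, 0.2]
finger_gap: 84.9
shift [-304.2  116.1  -39.1] turn [-0.     0.002  0.001] F [ 0.6 -0.2  0.2] t 0.65
```

```bash
python3 -m crank '[[-40,15,-5,0,0,0],[-80,30,-10,0,0,0],[-120,46,-15,0,0,0],[-160,62,-20,0,0,0],[-200,78,-26,0,0,0]]'; python3 -m crank '[[-35,13,-4,0,0,0],[-70,25,-8,0,0,0],[-95,35,-12,0,0,0],[-104,38,-13,0,0,0],[-104,38,-13,0,0,0]]'
python3 - <<'E'
from h import *
from station import viewer
d=viewer.read_camera("wrist"); cv2.imwrite("pics/w1.png",d["frame"]); np.savez("w1.npz",**d)
cv2.imwrite("pics/w1b.png",cv2.resize(d["frame"],(800,500),interpolation=cv2.INTER_CUBIC))
delta([560,-50,250],down(np.pi/2+TY));print(d["rvec"],d["tvec"])
E
```

```text
time_s: 1.15
tool_pos: [431.3, 287.6, 266.7]
eef_rot: [0.0, 0.668, 0.744, -0.001]
wrist_force: [1.4, 0.7, -0.8]
finger_gap: 85.7
time_s: 1.65
tool_pos: [480.5, 187.4, 279.9]
eef_rot: [0.0, 0.669, 0.743, -0.001]
wrist_force: [0.4, -0.2, -0.5]
finger_gap: 85.2
shift [-246.3   54.3   29.8] turn [-0.001  0.001  0.001] F [1.  0.5 0.1] t 1.7
[-1.9458705  -2.16152066 -0.34356466] [-135.70276841 -528.35003691  271.86869581]
```

View pics/w1b.png

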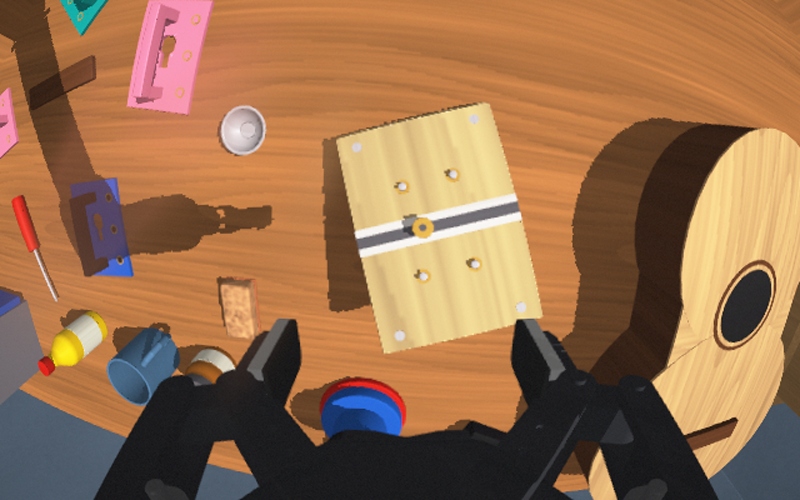

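The wrist view shows the stud head at (423,228), the pins around it at (403,186), (453,174), (423,276), (475,264), and the four bed corners. I'll use these to refine the jig pose.

```bash
cat >> h.py <<'E'
def fish(d,P):
    X=R.from_rotvec(np.ravel(d["rvec"])).apply(np.atleast_2d(P))+np.ravel(d["tvec"]); K=d["K"]
    rho=np.hypot(X[:,0],X[:,1]); th=np.arctan2(rho,X[:,2])
    return np.c_[K[0,2]+K[0,0]*th*X[:,0]/rho,K[1,2]+K[1,1]*th*X[:,1]/rho]
E
python3 - <<'E'
from h import *
d=np.load("w1.npz")
px=(np.array([(337,137),(489,102),(541,317),(385,353),(403,185),(453,173),(423,275),(475,263),(423,228)])+.5)/1.25-.5
P=np.array([(-110,-80,0),(-110,80,0),(110,80,0),(110,-80,0),(-44,-25,5),(-44,25,5),(44,-25,5),(44,25,5)],float)
f=lambda p:(fish(d,bed_rot(p[2]).apply(np.vstack([P,[0,p[3],13.5]]))+[p[0],p[1],67])-px).ravel()
s=least_squares(f,[491,219,.35,-15]);print(s.x,s.cost);print(f(s.x).reshape(-1,2).round(1))
E
```

```text
[ 4.89131918e+02  2.19514577e+02  3.42288044e-01 -1.51104430e+01] 4.284423359742442
[[-0.8  0.5]
 [ 0.7 -0.2]
 [ 1.6 -0.2]
 [-1.6  0.1]
 [-0.4  0. ]
 [ 0.5  0.2]
 [ 0.2  0.4]
 [ 0.1  0.5]
 [-0.2 -1. ]]
```

```bash
python3 -m crank '[[-40,9,5,0,0,0],[-90,20,10,0,0,0],[-140,31,15,0,0,0],[-190,42,22,0,0,0],[-240,53,30,0,0,0]]'
python3 - <<'E'
from h import *
delta(TP+[0,0,130],down(np.pi/2+TY))
E
```

```text
time_s: 2.2
tool_pos: [556.5, -36.5, 250.4]
eef_rot: [-0.0, 0.667, 0.745, -0.0]
wrist_force: [0.4, 0.0, -0.0]
finger_gap: 85.7
shift [-207.3  -25.4  120.3] turn [-0.001 -0.     0.006] F [ 0.4  0.  -0. ] t 2.2
```

```bash
python3 -m crank '[[-45,-5,25,0,0,0],[-90,-11,50,0,0,0],[-135,-16,75,0,0,0],[-180,-22,100,0,0,0],[-207,-25,120,0,0,0.006]]' 60; python3 -m crank '[[0,0,0,0,0,0],[0,0,0,0,0,0],[0,0,0,0,0,0],[0,0,0,0,0,0],[0,0,0,0,0,0]]'
python3 - <<'E'
from h import *
from station import viewer
d=viewer.read_camera("wrist"); np.savez("w2.npz",**d)
im=d["frame"].copy()
P=R.from_euler('z',TY).apply(np.array([(70,50,6),(70,-50,6),(-70,-50,6),(-70,50,6),(0,0,50)],float))+TP
uv=fish(d,P);print(uv.round(1))
im=cv2.resize(im,(800,500),interpolation=cv2.INTER_CUBIC)
for u in uv: cv2.circle(im,tuple((u*1.25).astype(int)),3,(0,255,255),1)
cv2.imwrite("pics/w2.png",im)
delta(TP+[0,0,21],down(np.pi/2+TY))
E
```

```text
time_s: 2.7
tool_pos: [554.8, -245.1, 128.6]
eef_rot: [-0.001, 0.668, 0.744, -0.0]
wrist_force: [-0.0, 0.3, 0.3]
finger_gap: 51.1
time_s: 3.2
tool_pos: [555.9, -243.4, 129.4]
eef_rot: [-0.0, 0.667, 0.745, 0.0]
wrist_force: [0.1, 0.7, 0.3]
finger_gap: 51.4
[[373.  257.9]
 [271.7 257.4]
 [264.4 111.3]
 [380.9 111.7]
 [322.1 205.8]]
shift [ -1.5  -1.5 108.4] turn [-0.    -0.001  0.003] F [0.  0.2 0. ] t 3.25
```

View pics/w2.png

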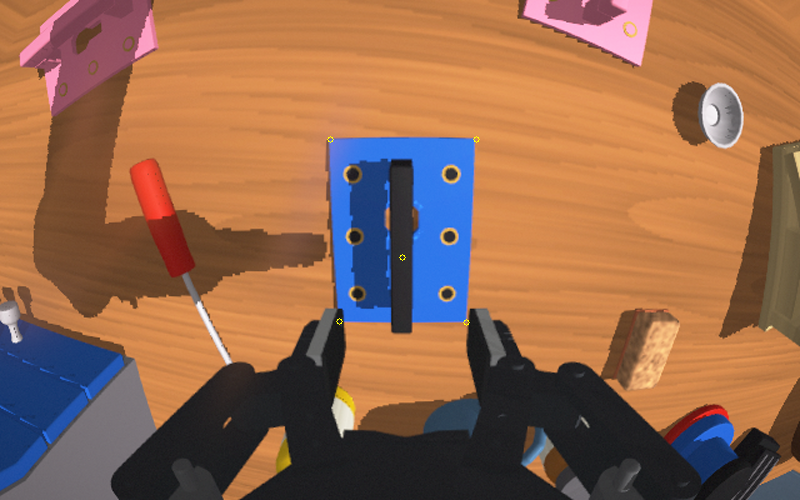

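Corner predictions match the plate to about 2 px, so I'm descending.

```bash
python3 -m crank '[[-1,-1,25,0,0,0],[-2,-2,50,0,0,0],[-2,-2,75,0,0,0.003],[-2,-2,95,0,0,0.003],[-2,-2,106,0,0,0.003]]';python3 -m crank '[[0,0,1,0,0,0],[0,0,1,0,0,0],[0,0,1,0,0,0],[0,0,1,0,0,0],[0,0,1,0,0,0]]' 0 80;python3 -m crank '[[0,0,0,0,0,0],[0,0,0,0,0,0],[0,0,0,0,0,0],[0,0,0,0,0,0],[0,0,0,0,0,0]]'
python3 - <<'E'
from h import *
delta(TP+[0,0,21],down(np.pi/2+TY))
E
```

```text
time_s: 3.75
tool_pos: [553.2, -244.9, 21.9]
eef_rot: [-0.001, 0.668, 0.744, -0.0]
wrist_force: [0.5, 0.6, -0.8]
finger_gap: 50.9
time_s: 4.25
tool_pos: [554.1, -245.2, 22.2]
eef_rot: [-0.0, 0.668, 0.744, 0.001]
wrist_force: [-0.7, 0.9, 3.5]
finger_gap: 12.9
time_s: 4.75
tool_pos: [554.1, -245.1, 22.2]
eef_rot: [-0.001, 0.668, 0.744, 0.001]
wrist_force: [-0.1, 1.0, 0.5]
finger_gap: 12.8
shift [-0.2  0.2  1.2] turn [ 0.    -0.002  0.001] F [-0.1  1.   0.5] t 4.75
```

```bash
cat >> h.py <<'E'
JP=np.array([490.,219.5,67.]); JY=0.345; YS=-15.2; HZ=22.2
BR=bed_rot(JY); TR=R.from_matrix(np.c_[BR.as_matrix()[:,1],BR.as_matrix()[:,0],-BR.as_matrix()[:,2]])
def bed(x,y,u): return BR.apply([x,y,u+HZ])+JP   # TCP for template underside u above bed, handle at (x,y)
def where():
    s,Q,p=cur(); b=BR.inv().apply(p-JP); print("bed x,y,u",(b-[0,0,HZ]).round(2),"turn to bed",(Q.inv()*TR).as_rotvec().round(4),"Fbed",BR.inv().apply(s['wrist_force']).round(1),"M",BR.inv().apply(s['moment']).round(2),"gap",round(s['finger_gap'],1),"t",round(s['time_s'],2))
E
python3 -m crank '[[0,0,-5,0,0,0],[0,0,-15,0,0,0],[0,0,-30,0,0,0],[0,0,-50,0,0,0],[0,0,-80,0,0,0]]'; python3 -m crank '[[0,0,-40,0,0,0],[25,0,-75,0,0,0],[60,0,-105,0,0,0],[100,0,-130,0,0,0],[140,0,-140,0,0,0]]';python3 - <<'E'
from h import *
where(); delta(bed(12,YS,70),TR); print(bed(12,YS,70)); delta(bed(12,YS,70)+[0,0,50],down(np.pi/2+TY))
E
```

```text
time_s: 5.25
tool_pos: [553.1, -245.0, 102.7]
eef_rot: [-0.001, 0.668, 0.744, 0.0]
wrist_force: [0.5, -0.1, -2.9]
finger_gap: 12.4
time_s: 5.75
tool_pos: [539.5, -105.9, 247.5]
eef_rot: [0.001, 0.669, 0.743, 0.002]
wrist_force: [1.4, 0.1, -3.2]
finger_gap: 12.6
bed x,y,u [   2.07 -322.95  169.13] turn to bed [-0.3428  0.0409 -0.238 ] Fbed [ 0.2 -0.4 -3.4] M [ 0.04 -0.09  0.02] gap 12.6 t 5.75
shift [309.1 -31.6  90.1] turn [-0.343  0.041 -0.238] F [ 1.4  0.1 -3.2] t 5.75
[476.07633401 198.34448317 157.74390136]
shift [309.1 -31.4  40.1] turn [ 0.004 -0.002 -0.001] F [ 1.4  0.1 -3.2] t 5.75
```

```bash
python3 -m crank '[[40,-4,0,-0.04,0.005,-0.03],[80,-8,0,-0.08,0.01,-0.06],[120,-12,0,-0.12,0.014,-0.09],[160,-17,0,-0.17,0.02,-0.12],[200,-21,10,-0.21,0.025,-0.15]]';python3 - <<'E'
from h import *
delta(bed(12,YS,50),TR)
E
```

```text
time_s: 6.25
tool_pos: [497.9, 92.0, 240.5]
eef_rot: [0.063, 0.608, 0.787, 0.091]
wrist_force: [0.4, 0.3, -2.7]
finger_gap: 12.9
shift [107.9 -10.2 103. ] turn [-0.126  0.014 -0.088] F [ 0.4  0.3 -2.7] t 6.25
```

```bash
python3 -m crank '[[35,-4,10,-0.03,0.003,-0.02],[70,-8,30,-0.06,0.007,-0.044],[95,-9,55,-0.09,0.01,-0.066],[108,-10,80,-0.126,0.014,-0.088],[108,-10,98,-0.126,0.014,-0.088]]'; python3 -m crank '[[0,0,0,0,0,0],[0,0,0,0,0,0],[0,0,0,0,0,0],[0,0,0,0,0,0],[0,0,0,0,0,0]]';python3 - <<'E'
from h import *
from station import viewer
delta(bed(12,YS,50),TR);where()
d=viewer.read_camera("wrist"); np.savez("w3.npz",**d)
e=viewer.read_camera("side")["frame"]
w=d["frame"]
cv2.imwrite("pics/w3.png",np.vstack([cv2.resize(w[100:280,200:440],(600,450))[:,:,:][:300],cv2.resize(e[40:160,200:440],(600,300),interpolation=cv2.INTER_CUBIC)]))
E
```

```text
time_s: 6.75
tool_pos: [479.4, 201.7, 142.9]
eef_rot: [0.099, 0.565, 0.807, 0.142]
wrist_force: [-0.5, 0.7, -3.5]
finger_gap: 12.5
time_s: 7.25
tool_pos: [480.0, 201.7, 144.0]
eef_rot: [0.1, 0.565, 0.806, 0.142]
wrist_force: [-0.8, 0.6, -1.9]
finger_gap: 12.7
shift [-1.8  0.1  5.4] turn [ 0.    -0.001  0.003] F [-0.8  0.6 -1.9] t 7.25
bed x,y,u [ 11.88 -13.36  55.43] turn to bed [ 0.0003 -0.0013  0.0025] Fbed [-1.2  0.8 -1.6] M [ 0.07  0.53 -0.05] gap 12.7 t 7.25
```

View pics/w3.png

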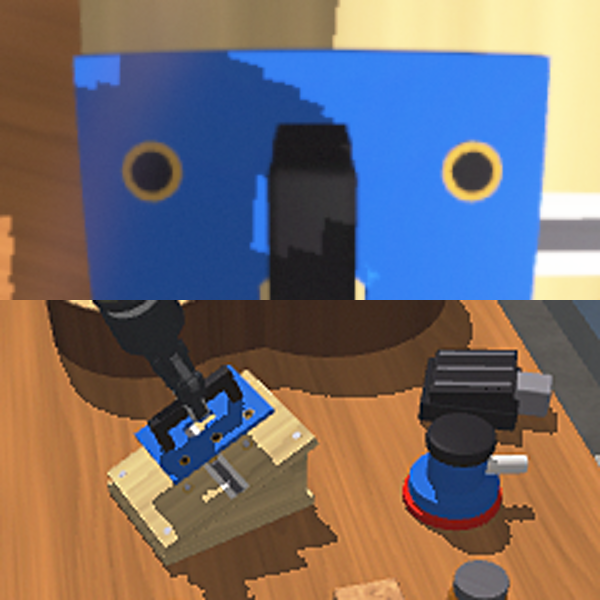

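The template is held parallel over the bed. In the wrist crop its rear corners are at (75,57) and (548,57). I'll check the in-hand pose from those.

Run:
```python
from h import *
d=np.load("w3.npz"); s,Q,p=cur()
def T(dx,dy,dz,pts): # template pts in template axes, offsets
    t=np.array(pts,float)+[dx,dy,dz]   # relative TCP origin at z=HZ above underside
    return p+Q.apply(np.c_[t[:,1],t[:,0],-(t[:,2]-HZ)])
px=(np.array([(75,57),(548,57),(152,171),(471,171)])+.5)/2.5-.5+[200,100]
print((fish(d,T(0,0,0,[(-70,-50,6),(-70,50,6),(-50,-34,6),(-50,34,6)]))).round(1),px.round(1))
for t in (-2,2): print(t,fish(d,T(t,0,0,[(-70,-50,6),(-70,50,6)])).round(1))
```

```text
[[229.5 121.9]
 [419.5 121.9]
 [260.3 158.2]
 [388.7 158.3]] [[229.7 122.5]
 [418.9 122.5]
 [260.5 168.1]
 [388.1 168.1]]
-2 [[229.3 118.2]
 [419.7 118.2]]
2 [[229.7 125.6]
 [419.3 125.7]]
```

In-hand pose agrees to about 0.3 mm, so I'm lowering to just above the stud head.

```bash
python3 -m crank '[[-2,0,8,0,0,0],[-2,0,16,0,0,0.003],[-2,0,24,0,0,0.003],[-2,0,32,0,0,0.003],[-2,0,38,0,0,0.003]]'
python3 - <<'E'
from h import *
where()
from station import viewer
e=viewer.read_camera("side")["frame"]
cv2.imwrite("pics/s4.png",cv2.resize(e[60:135,230:330],(800,600),interpolation=cv2.INTER_CUBIC))
E
```

```text
time_s: 7.85
tool_pos: [492.4, 204.1, 106.5]
eef_rot: [0.099, 0.567, 0.806, 0.141]
wrist_force: [0.4, -0.7, -2.6]
finger_gap: 12.6
bed x,y,u [ 10.74 -15.3   15.87] turn to bed [-0.0019 -0.0008 -0.    ] Fbed [-0.8 -0.8 -2.4] M [0.04 0.54 0.03] gap 12.6 t 7.85
```

View pics/s4.png

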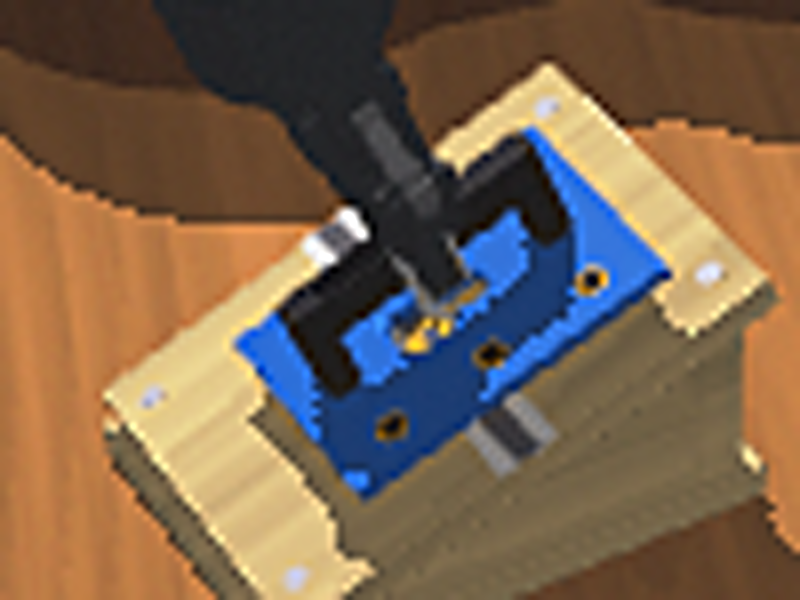

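The brass head shows through the large end at about (430,330). I'll nudge +1 mm up-slope and lower gently.

```bash
python3 -m crank '[[0,1,0,0,0,0],[0,1,1,0,0,0],[0,1,2,0,0,0],[0,1,3,0,0,0],[0,1,4,0,0,0]]'
python3 - <<'E'
from h import *
where()
E
python3 -m crank '[[0,0,0.5,0,0,0],[0,0,1,0,0,0],[0,0,1.5,0,0,0],[0,0,2,0,0,0],[0,0,2.5,0,0,0]]'
python3 - <<'E'
from h import *
where()
E
```

```text
time_s: 8.4
tool_pos: [494.4, 204.8, 102.5]
eef_rot: [0.099, 0.567, 0.806, 0.141]
wrist_force: [-0.2, -0.6, -1.9]
finger_gap: 13.0
bed x,y,u [ 11.38 -15.31  11.42] turn to bed [-0.0025 -0.0007  0.0002] Fbed [-1.  -0.5 -1.6] M [ 0.03  0.59 -0.  ] gap 13.0 t 8.4
time_s: 8.9
tool_pos: [495.3, 205.1, 100.1]
eef_rot: [0.099, 0.567, 0.806, 0.141]
wrist_force: [-0.8, 0.9, -3.3]
finger_gap: 12.9
bed x,y,u [ 11.4  -15.31   8.89] turn to bed [-0.0025 -0.0007  0.0001] Fbed [-1.5  1.1 -3. ] M [-0.    0.64 -0.02] gap 12.9 t 8.9
```

No contact below head-top height, so the head is in the hole. I'll go on down to the pins.

```bash
python3 -m crank '[[0,0.5,1,0,0,0],[0,0.5,2,0,0,0],[0,0.5,3,0,0,0],[0,0.5,3.5,0,0,0],[0,0.5,4,0,0,0]]'
python3 - <<'E'
from h import *
where()
E
python3 -m crank '[[0,0,0.4,0,0,0],[0,0,0.8,0,0,0],[0,0,1.2,0,0,0],[0,0,1.6,0,0,0],[0,0,2,0,0,0]]'
python3 - <<'E'
from h import *
where()
E
```

```text
time_s: 9.4
tool_pos: [496.9, 205.7, 96.5]
eef_rot: [0.099, 0.567, 0.806, 0.141]
wrist_force: [-1.4, -0.6, -0.8]
finger_gap: 12.7
bed x,y,u [ 11.79 -15.34   4.86] turn to bed [-0.0028 -0.0006  0.0001] Fbed [-1.7 -0.1 -0.2] M [-0.    0.66  0.08] gap 12.7 t 9.4
time_s: 9.9
tool_pos: [497.6, 205.9, 94.8]
eef_rot: [0.099, 0.567, 0.806, 0.141]
wrist_force: [-2.8, -1.8, 2.0]
finger_gap: 12.4
bed x,y,u [ 11.91 -15.33   3.03] turn to bed [-0.0026 -0.0007  0.0001] Fbed [-2.4 -0.8  3. ] M [-0.03  0.96  0.02] gap 12.4 t 9.9
```

```bash
python3 -m crank '[[0,0,0.3,0,0,0],[0,0,0.7,0,0,0],[0,0,1,0,0,0],[0,0,1.3,0,0,0],[0,0,1.6,0,0,0]]'
python3 - <<'E'
from h import *
where()
E
python3 -m crank '[[0,-1,0,0,0,0],[0,-2,0,0,0,0],[0,-3,0,0,0,0],[0,-4,0,0,0,0],[0,-5,0,0,0,0]]'
python3 - <<'E'
from h import *
where()
E
```

```text
time_s: 10.4
tool_pos: [498.1, 206.1, 93.3]
eef_rot: [0.099, 0.567, 0.806, 0.141]
wrist_force: [-3.5, -2.0, 2.8]
finger_gap: 13.0
bed x,y,u [ 11.9  -15.37   1.47] turn to bed [-0.0027 -0.0007 -0.    ] Fbed [-2.8 -0.7  4. ] M [-0.03  1.12 -0.01] gap 13.0 t 10.4
time_s: 10.9
tool_pos: [496.4, 205.7, 93.9]
eef_rot: [0.1, 0.566, 0.805, 0.144]
wrist_force: [2.3, -0.7, 4.7]
finger_gap: 12.7
bed x,y,u [ 10.43 -15.19   2.6 ] turn to bed [ 0.0042 -0.0015 -0.0004] Fbed [ 3.4 -1.4  3.8] M [-0.05 -0.35 -0.03] gap 12.7 t 10.9
```

The slide stopped at about 1.5 mm with little force, and the plate rose to u=2.6. I suspect the head rim caught in the hole because the plate is too high, so I'll press a little lower and retry.

```bash
python3 -m crank '[[0,1,0,0.002,0,0],[0,1,1,0.004,0,0],[0,1,1.7,0.004,0,0],[0,1,2.4,0.004,0,0],[0,1,2.4,0.004,0,0]]'
python3 - <<'E'
from h import *
where()
E
python3 -m crank '[[0,0,0.4,0,0,0],[0,0,0.8,0,0,0],[0,0,1.2,0,0,0],[0,0,1.6,0,0,0],[0,0,1.6,0,0,0]]'
python3 - <<'E'
from h import *
where()
E
```

```text
time_s: 11.4
tool_pos: [497.3, 206.0, 91.6]
eef_rot: [0.099, 0.567, 0.806, 0.142]
wrist_force: [-7.0, -2.5, 8.8]
finger_gap: 12.7
bed x,y,u [ 10.56 -15.14   0.19] turn to bed [-0.0018 -0.0014 -0.0003] Fbed [-4.  -0.  10.8] M [-0.07  1.23 -0.04] gap 12.7 t 11.4
time_s: 11.9
tool_pos: [497.2, 206.0, 91.4]
eef_rot: [0.098, 0.567, 0.806, 0.141]
wrist_force: [-14.9, -6.2, 21.0]
finger_gap: 12.6
bed x,y,u [ 1.047e+01 -1.511e+01 -1.000e-02] turn to bed [-0.003  -0.0016 -0.0005] Fbed [-8.  -0.8 25.2] M [-0.22  1.93 -0.02] gap 12.6 t 11.9
```

The plate bottoms at u≈0 with 25 N, so the height model is right. Now I'll slide while keeping it low.

```bash
python3 -m crank '[[0,-0.8,0.2,0,0,0],[0,-1.6,0.3,0,0,0],[0,-2.4,0.4,0,0,0],[0,-3.2,0.4,0,0,0],[0,-4,0.4,0,0,0]]'
python3 - <<'E'
from h import *
where()
E
```

```text
time_s: 12.4
tool_pos: [496.8, 205.9, 92.1]
eef_rot: [0.1, 0.566, 0.805, 0.144]
wrist_force: [2.4, -2.0, 8.2]
finger_gap: 12.6
bed x,y,u [ 10.31 -15.16   0.78] turn to bed [ 0.0042 -0.0021 -0.0008] Fbed [ 4.3 -2.7  7.2] M [-0.31 -0.54 -0.03] gap 12.6 t 12.4
```

Resistance so far is only about 5 N, which could be friction against arm compliance. I'll push further in one call while staying well below the limit.

```bash
python3 -m crank '[[0,-1.5,0,-0.003,0,0],[0,-3,0,-0.006,0,0],[0,-4.5,0,-0.006,0,0],[0,-6,0,-0.006,0,0],[0,-7,0,-0.006,0,0]]'
python3 - <<'E'
from h import *
where()
E
```

```text
time_s: 12.9
tool_pos: [493.8, 205.1, 92.2]
eef_rot: [0.104, 0.566, 0.804, 0.15]
wrist_force: [2.1, 0.1, 6.3]
finger_gap: 12.8
bed x,y,u [  7.37 -14.83   1.96] turn to bed [ 0.018  -0.0031 -0.0011] Fbed [ 4.  -0.6  5.2] M [-0.07 -0.58 -0.1 ] gap 12.8 t 12.9
```

It's moving (x=7.4) but the tool is pitching and rising. I'll level it, press down and keep sliding.

```bash
python3 -m crank '[[0,0,0.7,0.009,0,0],[0,0,1.4,0.02,0,0],[0,-2,1.6,0.025,0,0],[0,-4,1.6,0.03,0,0],[0,-6,1.6,0.03,0,0]]'
python3 - <<'E'
from h import *
where()
E
```

```text
time_s: 13.4
tool_pos: [492.7, 205.0, 91.3]
eef_rot: [0.097, 0.567, 0.806, 0.142]
wrist_force: [2.7, -0.3, 6.8]
finger_gap: 12.9
bed x,y,u [  6.08 -14.59   1.46] turn to bed [-0.0037 -0.004  -0.0014] Fbed [ 4.6 -1.2  5.6] M [-0.06 -0.69 -0.05] gap 12.9 t 13.4
```

```bash
python3 -m crank '[[0,-2,0.6,0,0,0],[0,-4,1.2,0.004,0,0],[0,-6,1.8,0.008,0,0],[0,-8,2,0.012,0,0],[0,-9,2,0.012,0,0]]'
python3 - <<'E'
from h import *
where()
from station import viewer
e=viewer.read_camera("side")["frame"]
d=viewer.read_camera("wrist"); np.savez("w5.npz",**d)
cv2.imwrite("pics/s5.png",np.vstack([cv2.resize(e[65:125,235:325],(600,400),interpolation=cv2.INTER_CUBIC),cv2.resize(d["frame"][110:190,200:440],(600,200),interpolation=cv2.INTER_CUBIC)]))
where()
E
```

```text
time_s: 13.9
tool_pos: [489.3, 204.3, 89.5]
eef_rot: [0.096, 0.567, 0.806, 0.141]
wrist_force: [2.9, 0.4, 7.7]
finger_gap: 12.9
bed x,y,u [  2.27 -14.13   0.93] turn to bed [-0.0063 -0.0053 -0.0018] Fbed [ 5.4 -0.6  6.2] M [-0.05 -0.91 -0.11] gap 12.9 t 13.9
bed x,y,u [  2.09 -14.11   0.9 ] turn to bed [-0.0065 -0.0053 -0.0018] Fbed [ 5.  -0.2  5.3] M [-0.05 -0.87 -0.03] gap 13.0 t 14.0
```

View pics/s5.png

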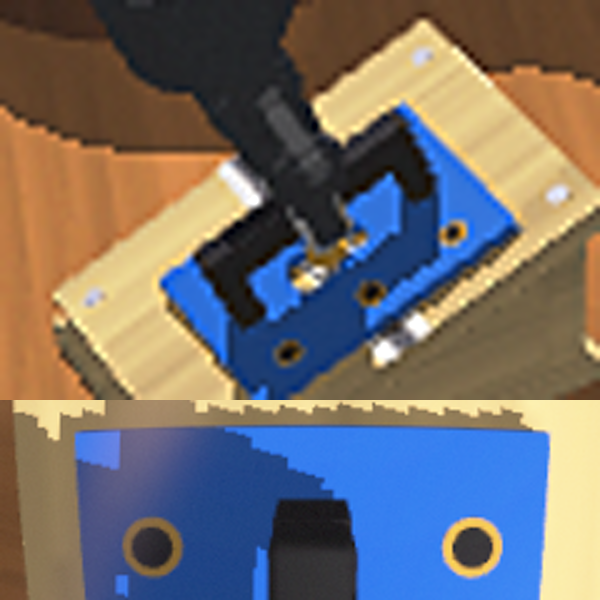

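The plate has moved with the tool, its in-hand pose is unchanged, and the hole has shifted relative to the stud. I'll continue.

```bash
python3 -m crank '[[0,-2,0.6,0,0,0],[0,-4,1.2,-0.003,0,0],[0,-6,1.6,-0.003,0,0],[0,-8,1.8,-0.003,0,0],[0,-9,1.8,-0.003,0,0]]'
python3 - <<'E'
from h import *
where()
E
python3 -m crank '[[0,-2,0.6,0,0,0],[0,-4,1.2,0,0,0],[0,-6,1.6,0.003,0,0],[0,-8,1.8,0.003,0,0],[0,-9,1.8,0.003,0,0]]'
python3 - <<'E'
from h import *
where()
E
```

```text
time_s: 14.5
tool_pos: [486.2, 203.6, 88.4]
eef_rot: [0.099, 0.566, 0.805, 0.147]
wrist_force: [3.0, 0.6, 9.4]
finger_gap: 12.5
bed x,y,u [ -1.1  -13.68   0.95] turn to bed [ 0.0071 -0.0066 -0.0019] Fbed [ 6.1 -0.5  7.8] M [-0.16 -1.08 -0.  ] gap 12.5 t 14.5
time_s: 15.0
tool_pos: [484.7, 203.2, 88.3]
eef_rot: [0.102, 0.566, 0.804, 0.152]
wrist_force: [4.4, -0.8, 11.1]
finger_gap: 13.0
bed x,y,u [ -2.58 -13.49   1.45] turn to bed [ 0.0178 -0.0079 -0.002 ] Fbed [ 7.4 -2.3  9.1] M [-0.49 -1.28  0.  ] gap 13.0 t 15.0
```

```bash
python3 -m crank '[[-0.5,0,0.5,0.01,-0.004,-0.001],[-1,0,1,0.02,-0.008,-0.002],[-1.5,-3,1.2,0.03,-0.009,-0.002],[-1.5,-5,1.4,0.035,-0.009,-0.002],[-1.5,-7,1.4,0.04,-0.009,-0.002]]'
python3 - <<'E'
from h import *
where()
E
python3 -m crank '[[0,-2,0.6,0,0,0],[0,-4,1,0.005,0,0],[0,-6,1.3,0.01,0,0],[0,-8,1.4,0.015,0,0],[0,-9,1.4,0.02,0,0]]'
python3 - <<'E'
from h import *
where()
E
```

```text
time_s: 15.5
tool_pos: [483.2, 202.3, 87.5]
eef_rot: [0.096, 0.567, 0.807, 0.137]
wrist_force: [2.1, 1.8, 7.1]
finger_gap: 13.0
bed x,y,u [ -4.47 -13.92   1.26] turn to bed [-0.013  -0.0008  0.0002] Fbed [4.8 1.  5.8] M [ 0.22 -0.91 -0.09] gap 13.0 t 15.5
time_s: 16.0
tool_pos: [479.8, 201.4, 86.4]
eef_rot: [0.093, 0.568, 0.807, 0.133]
wrist_force: [4.2, 0.8, 7.0]
finger_gap: 12.7
bed x,y,u [ -8.09 -13.57   1.38] turn to bed [-0.0232 -0.002  -0.0001] Fbed [ 6.3 -0.7  5.2] M [-0.12 -1.25 -0.08] gap 12.7 t 16.0
```

```bash
python3 -m crank '[[-0.3,-2,0.6,0,0,0],[-0.6,-4,1,-0.005,0,0],[-0.6,-6,1.3,-0.01,0,0],[-0.6,-7,1.4,-0.01,0,0],[-0.6,-8,1.4,-0.01,0,0]]'
python3 - <<'E'
from h import *
where()
E
python3 -m crank '[[-0.3,-2,0.6,0,0,0],[-0.3,-4,1,0,0,0],[-0.3,-6,1.3,0,0,0],[-0.3,-8,1.4,0,0,0],[-0.3,-9,1.4,0,0,0]]'
python3 - <<'E'
from h import *
where()
E
```

```text
time_s: 16.5
tool_pos: [477.0, 200.4, 85.4]
eef_rot: [0.097, 0.567, 0.806, 0.141]
wrist_force: [2.9, 1.3, 7.1]
finger_gap: 12.7
bed x,y,u [-11.28 -13.62   1.47] turn to bed [-0.0042 -0.0033 -0.0002] Fbed [5.4 0.3 5.6] M [-0.04 -0.93 -0.09] gap 12.7 t 16.5
time_s: 17.0
tool_pos: [475.4, 199.8, 85.1]
eef_rot: [0.101, 0.566, 0.805, 0.147]
wrist_force: [10.5, 2.2, 3.6]
finger_gap: 12.3
bed x,y,u [-12.95 -13.58   1.8 ] turn to bed [ 0.0098 -0.0048 -0.0004] Fbed [11.2 -1.5 -0.3] M [-0.31 -2.27 -0.1 ] gap 12.3 t 17.0
```

Fx has jumped to 11 N at x=-12.95, near the expected stop. I'll confirm with one more gentle push.

```bash
python3 -m crank '[[0,-1,0.6,0.005,-0.003,0],[0,-3,1,0.01,-0.005,0],[0,-5,1.3,0.015,-0.005,0],[0,-7,1.4,0.018,-0.005,0],[0,-9,1.4,0.02,-0.005,0]]'
python3 - <<'E'
from h import *
where()
from station import viewer
e=viewer.read_camera("side")["frame"]
cv2.imwrite("pics/s6.png",cv2.resize(e[65:125,225:315],(750,500),interpolation=cv2.INTER_CUBIC))
E
```

```text
time_s: 17.5
tool_pos: [475.1, 199.8, 85.3]
eef_rot: [0.101, 0.566, 0.805, 0.145]
wrist_force: [16.5, 3.5, 1.1]
finger_gap: 12.5
bed x,y,u [-13.18 -13.46   2.12] turn to bed [ 0.0064 -0.0012 -0.0007] Fbed [16.1 -2.3 -4.6] M [-0.58 -3.27 -0.07] gap 12.5 t 17.5
```

View pics/s6.png

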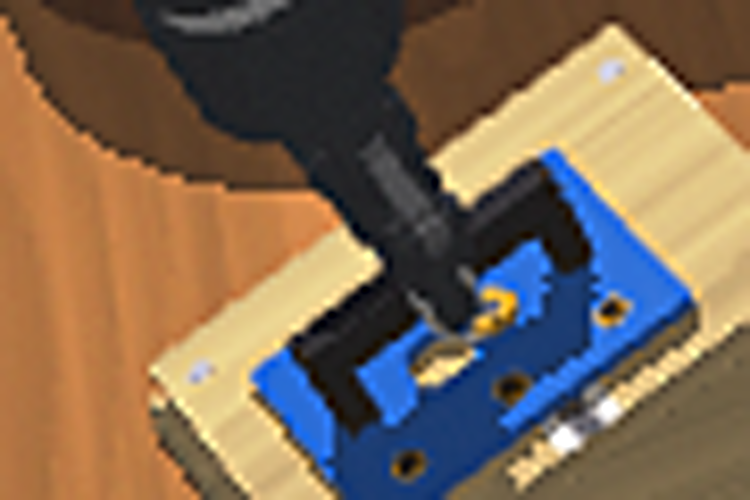

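It's a firm stop (16 N, no travel). The head now sits at the slot end (495,310) and the large end is empty (445,365). I'll relax, then release.

```bash
python3 -m crank '[[0,0,-0.3,0,0,0],[0,0,-0.6,0,0,0],[0,0,-0.8,0,0,0],[0,0,-0.8,0,0,0],[0,0,-0.8,0,0,0]]'
python3 - <<'E'
from h import *
where()
E
```

```text
time_s: 18.05
tool_pos: [475.4, 199.9, 86.5]
eef_rot: [0.102, 0.566, 0.805, 0.146]
wrist_force: [3.9, -0.8, 3.1]
finger_gap: 12.7
bed x,y,u [-12.46 -13.54   3.12] turn to bed [ 0.0079 -0.0013 -0.0008] Fbed [ 4.3 -2.   1.7] M [-0.37 -0.54 -0.04] gap 12.7 t 18.05
```

```bash
python3 -m crank '[[0,-1.5,-0.1,0,0,0],[0,-3,-0.2,0,0,0],[0,-4,-0.3,0,0,0],[0,-4,-0.4,0,0,0],[0,-4,-0.4,0,0,0]]'
python3 - <<'E'
from h import *
where()
E
python3 -m crank '[[0,-2,0,0,0,0],[0,-2,0,0,0,0],[0,-2,0,0,0,0],[0,-2,0,0,0,0],[0,-2,0,0,0,0]]' 45
python3 - <<'E'
from h import *
where()
E
```

```text
time_s: 18.55
tool_pos: [475.0, 199.7, 86.7]
eef_rot: [0.104, 0.566, 0.804, 0.149]
wrist_force: [17.4, 4.7, -10.1]
finger_gap: 13.0
bed x,y,u [-12.84 -13.53   3.47] turn to bed [ 0.0156 -0.0019 -0.0008] Fbed [ 13.5  -1.4 -15.6] M [-0.33 -2.47 -0.04] gap 13.0 t 18.55
time_s: 19.05
tool_pos: [472.7, 199.0, 85.7]
eef_rot: [0.103, 0.566, 0.804, 0.148]
wrist_force: [-0.4, -0.6, -0.1]
finger_gap: 38.3
bed x,y,u [-15.44 -13.41   3.29] turn to bed [ 0.0146 -0.0019 -0.0006] Fbed [-0.5 -0.4  0.1] M [ 0.04  0.35 -0.03] gap 38.3 t 19.05
```

Released and force-free. I'll withdraw along the tool axis.

```bash
python3 -m crank '[[0,0,-10,0,0,0],[0,0,-25,0,0,0],[0,0,-45,0,0,0],[0,0,-70,0,0,0],[0,0,-95,0,0,0]]'; python3 -m crank '[[0,-10,-20,0,0,0],[0,-20,-40,0,0,0],[0,-30,-55,0,0,0],[0,-30,-60,0,0,0],[0,-30,-60,0,0,0]]'
python3 - <<'E'
from h import *
where()
from station import viewer
e=viewer.read_camera("side")["frame"]
d=viewer.read_camera("wrist"); np.savez("w7.npz",**d); cv2.imwrite("pics/w7raw.png",d["frame"])
c=BR.apply([0,-15,10])+JP; u,v=fish(d,c)[0].astype(int); print(u,v)
v0=max(0,v-75);u0=u-100
cv2.imwrite("pics/s7.png",np.vstack([cv2.resize(e[65:125,225:315],(600,300),interpolation=cv2.INTER_CUBIC),cv2.resize(d["frame"][v0:v0+100,u0:u0+200],(600,300),interpolation=cv2.INTER_CUBIC)])); print(u0,v0)
E
```

```text
time_s: 19.55
tool_pos: [440.2, 187.1, 175.8]
eef_rot: [0.103, 0.566, 0.804, 0.149]
wrist_force: [0.6, 0.3, 0.8]
finger_gap: 38.5
time_s: 20.05
tool_pos: [409.4, 186.0, 177.5]
eef_rot: [0.087, 0.566, 0.811, 0.12]
wrist_force: [-0.7, 1.2, 1.6]
finger_gap: 38.4
bed x,y,u [-44.15  -4.26 111.41] turn to bed [-0.0506  0.0028  0.0077] Fbed [0.3 1.4 1.6] M [0.14 0.35 0.03] gap 38.4 t 20.05
313 245
213 170
```

View pics/s7.png

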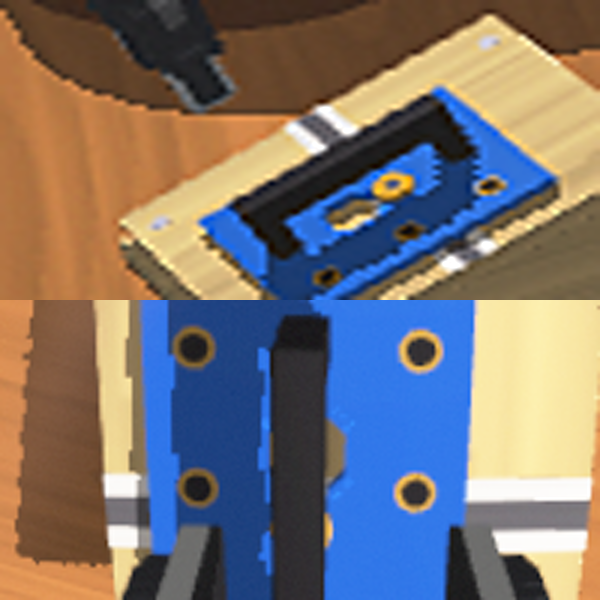

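Run:
```python
from station import ticket
print(ticket.hand_in())
```

```text
the job is handed in; nothing more can be done
None
```

The blue template is on the stud, slid to the narrow end of its keyhole and let go. I handed the job in at about 20 s of the 64 s allowed.

**Fit:** the cameras put the stud at about y = -15 mm on its track. The large end went over the head with no measurable contact force. I then pressed the plate flush to the bed once, at about 25 N, the highest force I read. Readings came only at the end of each 0.5 s call.

**Slide:** the plate moved down the slope with about 4–7 N of resistance. An early stall at about 10 mm and a slow stretch near -2 mm cleared once I levelled and re-pressed the plate.

**Home:** it came to a firm stop at bed x ≈ -13 mm, where two separate pushes of 13–16 N moved it no further. The expected value was -12 mm, and the difference is within my roughly 1–2 mm jig pose error. My y reading drifted to -13.5 mm, against the -15 mm I measured for the stud.

**Release:** I let go while pushing lightly toward the stop, and the wrist force then read about zero. I did not measure the plate's position again after release. The last pictures show the stud head over the plate at the closed end of the slot, the large end empty, the plate lying flat and the gripper clear of it. I did not see or feel contact with anything else on the bench, but I did not take a final picture of the whole bench.

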